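# Reset the tripped coffee grinder

### The arm

A 6-joint arm with a two-finger parallel gripper is mounted at the origin on a cart in front of the work surface, level with it; the furniture and walls round the work are solid. World frame = base frame: x ahead of the robot, y to its left, z up, the work surface at z = 0. Lengths are in m, angles in rad, forces in N, time in s.
With the tool pointing down it reaches from about 0.375 to 0.75 m from the base axis. Payload 9 kg.
Tool frame: the origin (TCP) lies at the very end of the fingers, on their centre line; the grasp point (between the pads) lies 19 mm behind it; z points along the fingers, x is the direction in which the jaws open and shut, and the axes are right-handed (so a half turn about z gives the same grasp; the last joint's range is limited). The gripper opens to 85 mm and grips with 20 to 120 N. Pads are 22 mm wide; open, the fingers measure 114 mm over their backs; the gripper's body (76 mm by 85 mm) begins 54 mm behind the grasp point. The pads swing forward as they close: fully open they stand 13 mm farther back than shut.
Start: joints at [-1.375, 0.104, 0.097, 1.564, 0, 1.353], TCP at [0.241, -0.549, 0.231] pointing down, gripper open.
Joint ranges: [-2.99, 2.99], [-0.84, 1.86], [-1.1, 1.16], [-1.84, 2.11], [-1.51, 1.56], [-3.14, 3.14]. Speed limits (rad/s): [2.22, 2.22, 2.57, 3.14, 3.14, 3.14].

### API

Orientations are given as a unit quaternion [x, y, z, w].
In Python, from plant import status, eyes, ticket gives the robot as it stands.
- The arm moves only by the tool step_arm, never from a script. Its argument "moves" is text: rows parted by semicolons, each of 7 numbers parted by spaces: the opening in per cent of the stroke, from 0 (shut) to 100 (fully open), then the shift along the tool's x, y, z in m, then the turn, a rotation vector about the tool's x, y, z in rad. In form: claw x y z ax ay az; .... A call has 1 to 12 rows; each row shifts and turns the pose as measured when the row begins, along the tool's axes as they then stand; what a row does not reach is not made up. A row lasts 1/12 s, in which the tool goes at most 41.7 mm and 7.16 degrees, less where a joint would pass 70% of its speed; a pose out of reach is approached as far as the arm can. A call with a gripper value outside its range is refused whole. The fingers move at their own pace and stop on an object; the grip force is fixed at half the most. Time passes only in rows, so rows that do not move let the fingers close. It gives the time, the measured TCP pose, the force and the opening at its end, in the units of the state.
- status.get_state(): the state, without advancing time (a new reading comes with each control period).
- eyes.read_camera(name): name is "scene" or "top" or "wrist"; returns the picture (480x640x3 uint8, blue, green, red); there is no depth.
- eyes.get_calibration(name): a dict with "K" (3x3 intrinsics, pixels), "view" (4x4, takes a point from world to camera coordinates). Camera axes: x right, y up, looking along -z (the intrinsics and any distortion apply to the point x, -y, -z); pixel columns grow to the right and rows downward; lengths in m; the calibration is good to about 2 mm. A picture is of the moment at which its call begins: read the wrist's pose just before it. get_calibration takes no time and is no camera call; for the wrist camera it gives the pose at the moment of the call.
- ticket.sign_off(): hands the job in, once; it reports no verdict.
The state is a dict: "time_s": time; "q": joint angles; "qvel": joint speeds; "joint_efforts": joint torques, N m; "ee_pos": TCP position; "tcp_rot": TCP orientation; "force": force on the tool from outside, world axes, zero at the start; "moment": the same for the moment, N m; "width": finger opening in m.
Only numpy, scipy, OpenCV 4.12 (cv2) and the standard library are available. Lean on these libraries where they do the work, as an engineer would, in place of code of your own. Each camera call takes 0.05 s, during which the arm holds its last target. There are 200 camera calls.

### The job

The coffee grinder has cut out and has to be reset. Take the flat spreader knife, lever up the hinged cover on the grinder's sloping panel with its blade (not with the fingers; once it is well off the panel you may push it on with anything) and swing it right up so that it stays open, then press the yellow spring plunger under it fully down to its stop for half a second and let it come back up. Finish with the cover still open and the knife lying on the worktop, and leave the jars beside the grinder and the mug where they stand.

Things in the scene. Friction and masses are not known exactly. Their poses are not given: they have to be found in the camera images.
- grinder: red coffee grinder, fixed to the worktop, 180 x 140 mm, body 199 mm high, steel column and wide hopper above. Origin: centre of its underside; x points to its back, y to its left, z up. Its upper front is a flat panel that rises 30 deg towards the back: normal n = (-0.5, 0, 0.866), upslope direction u = (0.866, 0, 0.5) in the grinder's frame
- panel (a point): point of the sloping panel's surface on the plunger's axis, at (-36, 0, 166) mm in the grinder's frame; the panel goes on 62 mm downslope to the grinder's upright front and 65 mm upslope, 140 mm wide
- hopper (a point): centre of the underside of the hopper's collar, at (45, 0, 280) mm in the grinder's frame; collar radius 58 mm, the clear hopper above widens to 88 mm radius at z 368, lid top at z 384. It overhangs the panel, so a vertical gripper does not fit over the plunger: come in along the panel's normal
- cover (a joint): angle (rad) of the grey cover about its hinge at the upslope edge (axis = grinder's y): 0 shut, grows as its front edge swings up and back, stop at 1.75. The hinge is stiff: the cover stays where it is left. A shell 70 mm long upslope, 62 mm wide, top 23 mm off the panel, walls 3 mm; about 1 N at the lip lifts it
- cover_hinge (a point): middle of the cover's hinge axis, 5 mm off the panel and 36 mm upslope of the plunger's axis
- cover_lip (a point): middle of the front edge of the cover's lip, at its underside (moves with it); shut, 10 mm off the panel and 79.5 mm downslope of the hinge. Lip 34 mm wide, 3 mm thick, 9.5 mm in front of the front wall. Under lip and front wall is an open gap 10 mm high, too low for fingers, 56 mm between the side walls, free for 30 mm behind the lip's edge; then comes the plunger
- plunger (a joint): how far the yellow plunger is pushed in along the panel's inward normal: 0 up, stop at 0.010 m; takes about 7 N at the stop and springs back
- plunger_top (a point): centre of the top of the plunger's head, 23 mm in diameter; up, it stands 14 mm off the panel and at its stop 4 mm. It is under the cover until that is opened
- knife: loose spreader knife, 60 g, lying flat. Origin: under the middle of its dark wooden handle, 100 x 16 x 14 mm (along x, y, z); x points along the knife to the blade tip, z up. The steel blade runs from x 50 to x 130 mm, 18 mm wide, 2.5 mm thick, round at the end, its mid-plane 7 mm above the origin
- knife_tip (a point): tip of the knife's blade, in the middle of its thickness (x 130, z 7 mm in the knife's frame)
- coffee_jar: jar of coffee with a brown lid, 66 mm across, 110 mm high, stands left of the grinder; origin under its centre; leave it alone
- spice_jar: slim glass spice jar with a red lid, 46 mm across, 109 mm high, stands right of the grinder; origin under its centre; leave it alone
- mug: green and white mug, 78 x 116 x 101 mm, stands on the left of the worktop; origin at its underside; leave it alone
There are look-alikes about, which are no part of the job. Several things have the shape of the knife; the one meant has the colours described above.

How it is judged:
On the way, in this order (a step that is already met when the one before it is completed fails the run):
1. the cover is lifted off the panel (more than 0.1 rad) by the knife (value of joint cover between 0.1 and 1 rad and contact force between knife and cover above 0.05 N), for 0.04 s.
2. the cover is levered open to more than 1.1 rad (value of joint cover above 1.1 rad), for 0.2 s.
3. with the cover open, the plunger is pressed to within 1 mm of its stop and held there 0.3 s (value of joint plunger above 0.009 m and value of joint cover above 0.9 rad), for 0.3 s.
At the end, for the whole second after the job is handed in: The cover stands open by more than 1.1 rad, the plunger has sprung back to within 2 mm of its top position, and the knife lies at rest on the worktop (handle underside below 30 mm, tip below 40 mm) (value of joint cover above 1.1 rad and value of joint plunger below 0.002 m and height (world z) of knife between -0.01 and 0.03 m and height (world z) of knife_tip between -0.01 and 0.04 m and linear speed of knife below 0.02 m/s); the robot touches nothing.
It fails at once if the gripper or arm pushes on the cover with more than 1 N before it is 0.5 rad open (value of joint cover below 0.5 rad and contact force between any of the fingers, the arm and cover above 1 N).
It fails at once if the coffee jar is moved more than 30 mm or tipped over (distance of coffee_jar from where it was at the start of the episode above 0.03 m or angle between coffee_jar's own z axis and vertical above 0.5 rad).
It fails at once if the spice jar is moved more than 30 mm or tipped over (distance of spice_jar from where it was at the start of the episode above 0.03 m or angle between spice_jar's own z axis and vertical above 0.5 rad).
It fails at once if the mug is moved more than 30 mm or tipped over (distance of mug from where it was at the start of the episode above 0.03 m or angle between mug's own z axis and vertical above 0.5 rad).
It also fails if it takes over 67 s, if anything falls off the work surface, if the arm or the gripper's body presses on something with over 40 N, if the wrist force passes 120 N, or if a joint passes its speed limit or range.

## Working session

There is one attempt and no reset: what is moved stays moved. The work goes in short steps, Python scripts to look and compute and a tool call to move; the robot and the scene stay as the last step left them, time stands still between calls to the robot, and variables do not carry over. Pictures are saved under pics/ and viewed, about 8 in all and at most 12, crops included, and the job is handed in when it is done.

Besides the shell and the picture viewer there is one more tool, called after "Emit:" in YAML: its name, and indented under it one key for each argument. step_arm: Moves the arm, as the interface text tells. Its arguments: {"type":"object","properties":{"moves":{"type":"string"}},"required":["moves"]}

```bash
ls; mkdir -p pics; python3 - <<'E'
from plant import status, eyes
import cv2,numpy as np
for n in ["scene","top"]:
    c=eyes.get_calibration(n);print(n,{k:np.round(v,4).tolist() if not isinstance(v,(str,type(None))) else v for k,v in c.items()})
    cv2.imwrite(f"pics/{n}0.png",eyes.read_camera(n))
print(status.get_state())
E
```

```text
pics
scene {'K': [[550.7834, 0.0, 323.3514], [0.0, 550.7834, 233.7821], [0.0, 0.0, 1.0]], 'view': [[0.4595, -0.8879, 0.0217, -0.2958], [0.5607, 0.309, 0.7682, -0.4512], [-0.6888, -0.3409, 0.6398, -1.3463], [0.0, 0.0, 0.0, 1.0]]}
top {'K': [[506.1942, 0.0, 333.4195], [0.0, 506.1942, 233.1568], [0.0, 0.0, 1.0]], 'view': [[0.1528, -0.9882, 0.0045, -0.1317], [0.9634, 0.15, 0.2222, -0.5874], [-0.2203, -0.0296, 0.975, -1.1573], [0.0, 0.0, 0.0, 1.0]]}
{'time_s': 0.1, 'q': array([-1.37468908e+00,  1.04630438e-01,  9.65389365e-02,  1.56390961e+00,
       -1.66350807e-05,  1.35309893e+00]), 'qvel': array([-2.45924102e-04,  1.05970146e-05,  2.22688835e-03,  7.27239619e-04,
       -2.45690330e-03, -5.98103843e-04]), 'joint_efforts': array([ 8.18801840e-03, -5.58204067e+01,  5.04721642e+01,  1.26479322e-02,
       -1.93722726e-04,  1.80836628e-05]), 'ee_pos': array([ 0.24120178, -0.5490486 ,  0.23060099]), 'tcp_rot': array([ 8.37285869e-01, -5.46765042e-01, -4.27275866e-04, -4.24710012e-04]), 'force': array([ 0.07675386, -0.60019185, -0.38763435]), 'moment': array([0.01981251, 0.06163895, 0.03144249]), 'width': 0.08555177685012885}
```

View pics/scene0.png

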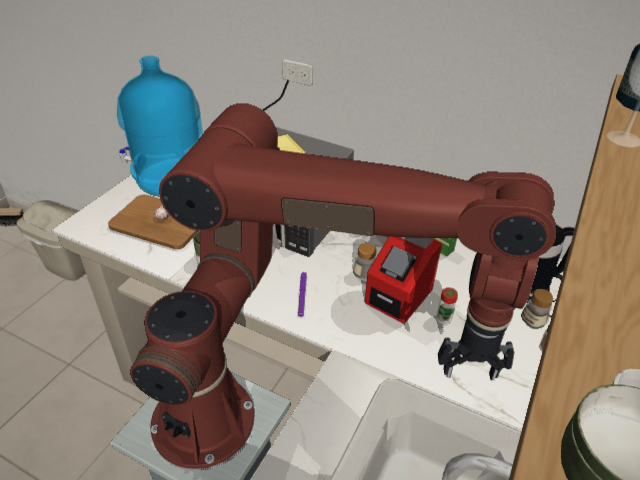

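View pics/top0.png

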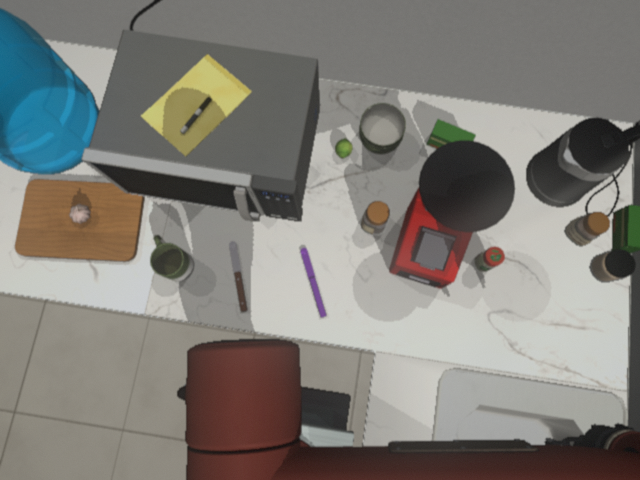

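The top view shows the knife at about (233,242) blade tip to (244,310) handle end. The purple piece at (313,282) is a decoy. The grinder panel is at (434,248), with jars at (376,217) and (492,258) and the mug at (171,260). I'll enlarge the knife and the grinder.

```bash
python3 - <<'E'
import cv2,numpy as np
t=cv2.imread("pics/top0.png")
a=cv2.resize(t[230:320,205:270],None,fx=6,fy=6,interpolation=cv2.INTER_CUBIC)
b=cv2.resize(t[200:290,380:470],None,fx=4.4,fy=6,interpolation=cv2.INTER_CUBIC)
cv2.imwrite("pics/crop1.png",np.hstack([a,b]));print(a.shape,b.shape)
E
```

```text
(540, 390, 3) (540, 396, 3)
```

View pics/crop1.png

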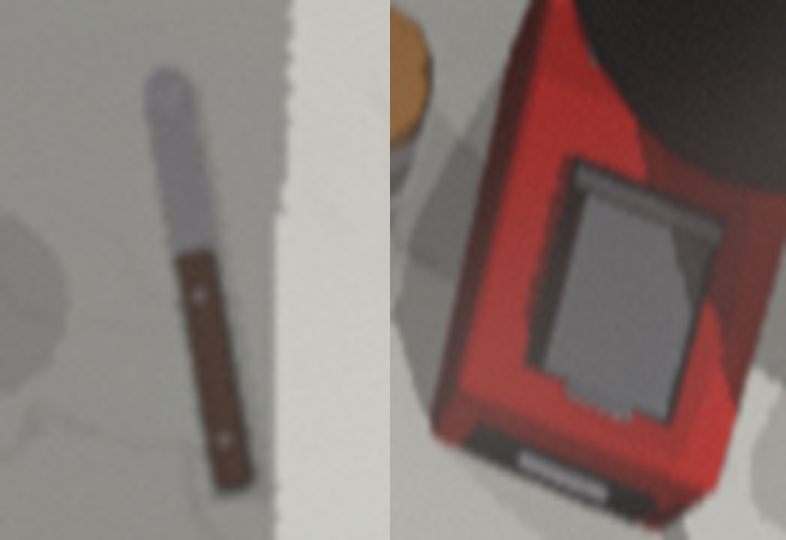

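Knife, in top pixels: tip (232.8,241.2), handle front (237.7,272), handle end (243.8,311.7). Next I fit the grinder pose from the lip and cover corners, and overlay it on both views.

```bash
cat > h.py <<'E'
import numpy as np,cv2
from scipy.optimize import least_squares
from scipy.spatial.transform import Rotation as R
from plant import status,eyes
def cal(n): c=eyes.get_calibration(n);return np.array(c["K"]),np.array(c["view"])
def proj(P,n,c=None):
    K,V=c or cal(n);P=np.atleast_2d(P);p=P@V[:3,:3].T+V[:3,3]
    p=p*[1,-1,-1];p=p@K.T;return p[:,:2]/p[:,2:]
def ray(uv,z,n,c=None):
    K,V=c or cal(n);d=np.linalg.solve(K,[*uv,1])*[1,-1,-1];Rm=V[:3,:3];o=-Rm.T@V[:3,3];d=Rm.T@d
    return o+d*(z-o[2])/d[2]
n_=np.array([-.5,0,.866]);u_=np.array([.866,0,.5]);pan=np.array([-.036,0,.166])
def gp(s,y,h): return pan+s*u_+np.array([0,y,0])+h*n_   # grinder frame: upslope s, left y, height h
def gw(p,g): c,s=np.cos(g[2]),np.sin(g[2]);p=np.atleast_2d(p);return np.c_[g[0]+c*p[:,0]-s*p[:,1],g[1]+s*p[:,0]+c*p[:,1],p[:,2]]
E
python3 - <<'E'
from h import *
for uv,z in [((232.8,241.2),.008),((237.7,272),.011),((243.8,311.7),.012)]: print(uv,ray(uv,z,"top").round(4))
for nm,uv,z in [("cj",(377,211),.11),("sj",(494,253),.109),("mug",(171,262),.101)]: print(nm,ray(uv,z,"top").round(3))
cp=lambda x,y:(380+(x-390)/4.4,200+y/6)
L=.036-.0795
pts=[gp(L,.017,.013),gp(L,-.017,.013),gp(L+.0095,.031,.023),gp(L+.0095,-.031,.023)]
px=np.array([cp(568,395),cp(632,418),cp(548,373),cp(670,420)])
f=lambda g:(proj(gw(pts,g),"top")-px).ravel()
r=least_squares(f,[.6,-.2,0]);g=r.x;print(g,r.fun.round(1));np.save("g.npy",g)
out=[]
for n,(x0,y0,w,h,k) in {"scene":(340,200,130,130,4),"top":(380,190,110,110,4)}.items():
    im=cv2.imread(f"pics/{n}0.png")[y0:y0+h,x0:x0+w];im=cv2.resize(im,None,fx=k,fy=k,interpolation=cv2.INTER_CUBIC)
    def pl(ps,c):
        q=((proj(gw(ps,g),n)-[x0,y0]+.5)*k).round().astype(np.int32);cv2.polylines(im,[q[:,None]],True,c,1)
    pl([gp(-.062,.07,0),gp(-.062,-.07,0),gp(.065,-.07,0),gp(.065,.07,0)],(0,255,0))
    pl([gp(L+.0095,.031,.023),gp(L+.0095,-.031,.023),gp(.036,-.031,.023),gp(.036,.031,.023)],(255,255,0))
    pl([gp(L,.017,.010),gp(L,-.017,.010),gp(L,-.017,.013),gp(L,.017,.013)],(0,255,255))
    pl([(-.09,.07,0),(-.09,-.07,0),(-.09,-.07,.135),(-.09,.07,.135)],(255,0,255))
    out.append(im[:440,:400] if n=="top" else im[:440,:400])
cv2.imwrite("pics/ov.png",np.hstack(out))
E
```

```text
(232.8, 241.2) [0.5542 0.2095 0.008 ]
(237.7, 272) [0.4788 0.1814 0.011 ]
(243.8, 311.7) [0.3851 0.1476 0.012 ]
cj [ 0.659 -0.135  0.11 ]
sj [ 0.602 -0.416  0.109]
mug [0.467 0.32  0.101]
[ 0.6141208  -0.27079139 -0.12495603] [ 0.   0.2  0.5  0.5 -0.2 -0.3 -0.3 -0.4]
```

View pics/ov.png

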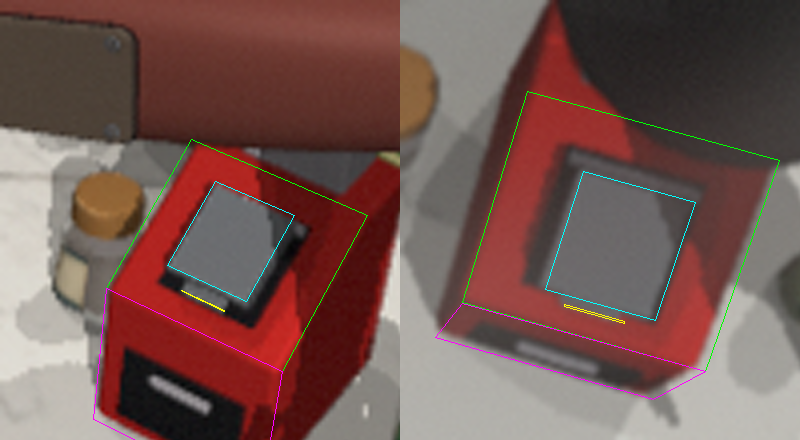

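The fit matches both views to within a few pixels. Knife length comes out at 180 mm against 180 mm given. Grinder origin is about (0.614,-0.271) with yaw -0.125. Next I plan the move to above the knife.

```bash
cat >> h.py <<'E'
def plan(segs,claw):
    """segs: list of (target pos, target Rotation or tool rotvec about current, rows)"""
    s=status.get_state();p=s["ee_pos"];q=R.from_quat(s["tcp_rot"]);out=[]
    for tp,tr,m in segs:
        rv=(q.inv()*tr).as_rotvec() if isinstance(tr,R) else np.array(tr,float)
        d=(np.array(tp)-p)/m
        for i in range(m):
            out.append((claw,*q.inv().apply(d).round(4),*(rv/m).round(4)));q=q*R.from_rotvec(rv/m)
        p=np.array(tp)
    for i in range(0,len(out),12): print("; ".join(" ".join(f"{v:g}" for v in r) for r in out[i:i+12]),"\n")
def Rk(yaw,pitch): # tool y along knife x (yaw, pitched up), tool x to the left
    y=np.array([np.cos(yaw)*np.cos(pitch),np.sin(yaw)*np.cos(pitch),np.sin(pitch)]);x=np.array([-np.sin(yaw),np.cos(yaw),0])
    return R.from_matrix(np.c_[x,y,np.cross(x,y)])
def show(): s=status.get_state();print("t",s["time_s"],"p",s["ee_pos"].round(4),"F",s["force"].round(2),"w",round(s["width"],4),"q",s["q"].round(2));return s
E
python3 - <<'E'
from h import *
plan([([.34,-.22,.2],[0,0,-1.54],12),([.4414,.168,.12],[0,0,-1.54],13)],100)
E
```

```text
100 -0.0218 -0.0186 0.0026 0 0 -0.1283; 100 -0.0192 -0.0212 0.0026 0 0 -0.1283; 100 -0.0164 -0.0235 0.0026 0 0 -0.1283; 100 -0.0132 -0.0254 0.0026 0 0 -0.1283; 100 -0.0099 -0.0269 0.0026 0 0 -0.1283; 100 -0.0063 -0.0279 0.0026 0 0 -0.1283; 100 -0.0027 -0.0285 0.0026 0 0 -0.1283; 100 0.0009 -0.0286 0.0026 0 0 -0.1283; 100 0.0046 -0.0283 0.0026 0 0 -0.1283; 100 0.0082 -0.0274 0.0026 0 0 -0.1283; 100 0.0116 -0.0262 0.0026 0 0 -0.1283; 100 0.0149 -0.0245 0.0026 0 0 -0.1283 

100 0.0184 -0.0248 0.0062 0 0 -0.1185; 100 0.0212 -0.0224 0.0062 0 0 -0.1185; 100 0.0237 -0.0198 0.0062 0 0 -0.1185; 100 0.0259 -0.0168 0.0062 0 0 -0.1185; 100 0.0277 -0.0136 0.0062 0 0 -0.1185; 100 0.0291 -0.0103 0.0062 0 0 -0.1185; 100 0.0301 -0.0068 0.0062 0 0 -0.1185; 100 0.0307 -0.0032 0.0062 0 0 -0.1185; 100 0.0308 0.0005 0.0062 0 0 -0.1185; 100 0.0306 0.0041 0.0062 0 0 -0.1185; 100 0.0299 0.0077 0.0062 0 0 -0.1185; 100 0.0287 0.0112 0.0062 0 0 -0.1185 

100 0.0272 0.0145 0.0062 0 0 -0.1185
```

Emit:
step_arm:
  moves: "100 -0.022 -0.019 0.003 0 0 -0.12; 100 -0.019 -0.021 0.003 0 0 -0.12; 100 -0.016 -0.023 0.003 0 0 -0.12; 100 -0.013 -0.025 0.003 0 0 -0.12; 100 -0.01 -0.027 0.003 0 0 -0.12; 100 -0.007 -0.028 0.003 0 0 -0.12; 100 -0.004 -0.028 0.003 0 0 -0.12; 100 0 -0.029 0.003 0 0 -0.12; 100 0.003 -0.028 0.003 0 0 -0.12; 100 0.006 -0.028 0.003 0 0 -0.12; 100 0.01 -0.027 0.003 0 0 -0.12; 100 0.013 -0.025 0.003 0 0 -0.12"

```text
time_s: 1.1
ee_pos: [0.3373, -0.2086, 0.1871]
tcp_rot: [0.986, 0.166, -0.001, -0.005]
force: [0.2, 0.7, 1.2]
width: 0.0854
```

```bash
python3 - <<'E'
from h import *
s=show();c=R.from_quat(s["tcp_rot"]).as_matrix()[:2,0];a=np.arctan2(c[1],c[0]);print(a)
plan([([.4414,.168,.11],[0,0,-(1.922-a)],18)],100)
E
```

```text
t 1.1 p [ 0.3373 -0.2086  0.1871] F [0.22 0.73 1.18] w 0.0854 q [-0.89 -0.54 -0.54  1.58  0.    0.35]
0.33306555513911573
100 0.0123 -0.0178 0.0045 0 0 -0.0883; 100 0.0138 -0.0167 0.0045 0 0 -0.0883; 100 0.0153 -0.0154 0.0045 0 0 -0.0883; 100 0.0165 -0.014 0.0045 0 0 -0.0883; 100 0.0177 -0.0125 0.0045 0 0 -0.0883; 100 0.0187 -0.0109 0.0045 0 0 -0.0883; 100 0.0196 -0.0092 0.0045 0 0 -0.0883; 100 0.0204 -0.0074 0.0045 0 0 -0.0883; 100 0.0209 -0.0056 0.0045 0 0 -0.0883; 100 0.0214 -0.0037 0.0045 0 0 -0.0883; 100 0.0216 -0.0018 0.0045 0 0 -0.0883; 100 0.0217 0.0001 0.0045 0 0 -0.0883 

100 0.0216 0.002 0.0045 0 0 -0.0883; 100 0.0213 0.0039 0.0045 0 0 -0.0883; 100 0.0209 0.0058 0.0045 0 0 -0.0883; 100 0.0203 0.0076 0.0045 0 0 -0.0883; 100 0.0196 0.0093 0.0045 0 0 -0.0883; 100 0.0187 0.011 0.0045 0 0 -0.0883
```

Emit:
step_arm:
  moves: "100 0.012 -0.018 0.0045 0 0 -0.0883; 100 0.014 -0.017 0.0045 0 0 -0.0883; 100 0.015 -0.015 0.0045 0 0 -0.0883; 100 0.017 -0.014 0.0045 0 0 -0.0883; 100 0.018 -0.0125 0.0045 0 0 -0.0883; 100 0.019 -0.011 0.0045 0 0 -0.0883; 100 0.02 -0.009 0.0045 0 0 -0.0883; 100 0.02 -0.007 0.0045 0 0 -0.0883; 100 0.021 -0.0056 0.0045 0 0 -0.0883; 100 0.021 -0.004 0.0045 0 0 -0.0883; 100 0.022 -0.002 0.0045 0 0 -0.0883; 100 0.022 0 0.0045 0 0 -0.0883"

```text
time_s: 2.1
ee_pos: [0.3997, 0.0608, 0.1305]
tcp_rot: [0.748, 0.663, 0.002, -0.005]
force: [0.4, 0.8, 0.7]
width: 0.0853
```

Emit:
step_arm:
  moves: "100 0.022 0.002 0.0045 0 0 -0.0883; 100 0.021 0.004 0.0045 0 0 -0.0883; 100 0.021 0.006 0.0045 0 0 -0.0883; 100 0.02 0.0075 0.0045 0 0 -0.0883; 100 0.02 0.009 0.0045 0 0 -0.0883; 100 0.019 0.011 0.0045 0 0 -0.0883; 100 0 0 0 0 0 0"

```text
time_s: 2.68
ee_pos: [0.4237, 0.1991, 0.1004]
tcp_rot: [0.533, 0.846, 0.002, -0.006]
force: [-0.7, 0.0, 0.3]
width: 0.0859
```

```bash
python3 - <<'E'
from h import *
s=show();K,V=cal("wrist");cv2.imwrite("pics/w1.png",eyes.read_camera("wrist"));np.savez("w1.npz",K=K,V=V);print(V.round(3),K.round(1))
print(proj([[.432,.1648,.014],[.3851,.1476,.012],[.4788,.1814,.014],[.5542,.2095,.008]],"wrist").round(0))
plan([([.4414,.168,.06],Rk(.351,0),4)],100)
E
```

```text
t 2.6833 p [0.4237 0.1991 0.1004] F [-0.73  0.01  0.33] w 0.0859 q [ 0.15 -0.29 -0.51  1.35  0.01 -0.29]
[[-0.431  0.902  0.012  0.002]
 [-0.863 -0.408 -0.297  0.448]
 [-0.263 -0.138  0.955 -0.115]
 [ 0.     0.     0.     1.   ]] [[362.3   0.  320.1]
 [  0.  362.3 248.7]
 [  0.    0.    1. ]]
[[268. 244.]
 [272. 167.]
 [264. 312.]
 [261. 401.]]
100 -0.0088 0.0009 0.01 -0.001 -0.003 0.0228; 100 -0.0088 0.0011 0.0101 -0.001 -0.003 0.0228; 100 -0.0087 0.0013 0.0101 -0.001 -0.003 0.0228; 100 -0.0086 0.0015 0.0101 -0.001 -0.003 0.0228
```

View pics/w1.png

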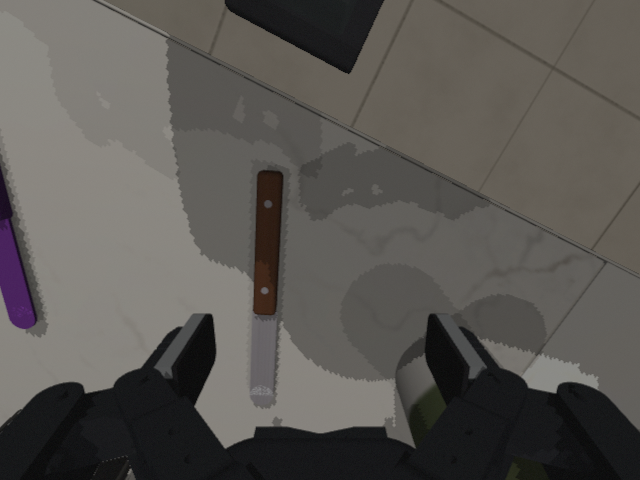

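The wrist view shows the knife's handle end at (270,170), handle front at (263,315) and tip at (262,403). All are within 3 px of prediction. Now I go down to the handle.

Emit:
step_arm:
  moves: "100 -0.009 0.001 0.01 -0.001 -0.003 0.023; 100 -0.009 0.001 0.01 -0.001 -0.003 0.023; 100 -0.009 0.001 0.01 -0.001 -0.003 0.023; 100 -0.006 0.001 0.008 -0.001 -0.003 0.023; 100 0 0 0 0 0 0; 100 0 0 0 0 0 0"

```text
time_s: 3.23
ee_pos: [0.4409, 0.1628, 0.057]
tcp_rot: [0.581, 0.814, -0.001, 0.0]
force: [0.8, 0.8, 0.4]
width: 0.085
```

```bash
python3 - <<'E'
from h import *
show()
plan([([.4414,.168,.02],Rk(.351,0),4)],100)
E
```

```text
t 3.2333 p [0.4409 0.1628 0.057 ] F [0.85 0.83 0.36] w 0.085 q [ 0.08 -0.26 -0.57  1.26 -0.   -0.25]
100 0.0012 0.0006 0.0093 -0.0004 0.0005 -0.0051; 100 0.0012 0.0006 0.0093 -0.0004 0.0005 -0.0051; 100 0.0012 0.0006 0.0093 -0.0004 0.0005 -0.0051; 100 0.0012 0.0006 0.0093 -0.0004 0.0005 -0.0051
```

Emit:
step_arm:
  moves: "100 0.001 0 0.01 0 0 -0.005; 100 0.001 0 0.01 0 0 -0.005; 100 0.001 0 0.01 0 0 -0.005; 100 0.001 0.001 0.01 0 0 -0.005; 100 0 0 0.006 0 0 0; 100 0 0 0 0 0 0; 100 0 0 0 0 0 0"

```text
time_s: 3.82
ee_pos: [0.4397, 0.1671, 0.0056]
tcp_rot: [0.572, 0.82, -0.001, -0.0]
force: [0.5, -0.2, 0.9]
width: 0.0855
```

```bash
python3 - <<'E'
from h import *
show()
plan([([.4414,.168,.004],Rk(.351,0),1)],100)
E
```

```text
t 3.8167 p [0.4397 0.1671 0.0056] F [ 0.52 -0.2   0.88] w 0.0855 q [ 0.09 -0.21 -0.62  1.16 -0.   -0.27]
100 0.0002 0.0019 0.0016 -0.0024 0.0013 0.0015
```

Emit:
step_arm:
  moves: "60 0 0.002 0.002 0 0 0; 30 0 0 0 0 0 0; 0 0 0 0 0 0 0; 0 0 0 0 0 0 0; 0 0 0 0 0 0 0; 0 0 0 0 0 0 0; 0 0 0 0 0 0 0; 0 0 0 0 0 0 0; 0 0 0 0 0 0 0; 0 0 0 0 0 0 0"

```text
time_s: 4.65
ee_pos: [0.4434, 0.1682, 0.0056]
tcp_rot: [0.572, 0.82, -0.0, 0.001]
force: [-0.4, -1.1, -0.6]
width: 0.0139
```

Emit:
step_arm:
  moves: "0 0 0 -0.01 0 0 0; 0 0 0 -0.02 0 0 0; 0 0 0 -0.02 0 0 0; 0 0 0 -0.02 0 0 0; 0 0 0 -0.02 0 0 0; 0 0 0 -0.02 0 0 0; 0 0 0 0 0 0 0"

```text
time_s: 5.23
ee_pos: [0.4409, 0.1682, 0.1224]
tcp_rot: [0.572, 0.82, -0.002, -0.0]
force: [1.1, 0.1, 0.1]
width: 0.0138
```

```bash
python3 - <<'E'
from h import *
s=show()
im=eyes.read_camera("wrist");cv2.imwrite("pics/w2.png",im)
E
```

```text
t 5.2333 p [0.4409 0.1682 0.1224] F [1.1  0.05 0.11] w 0.0138 q [ 0.09 -0.28 -0.47  1.39 -0.   -0.27]
```

View pics/w2.png

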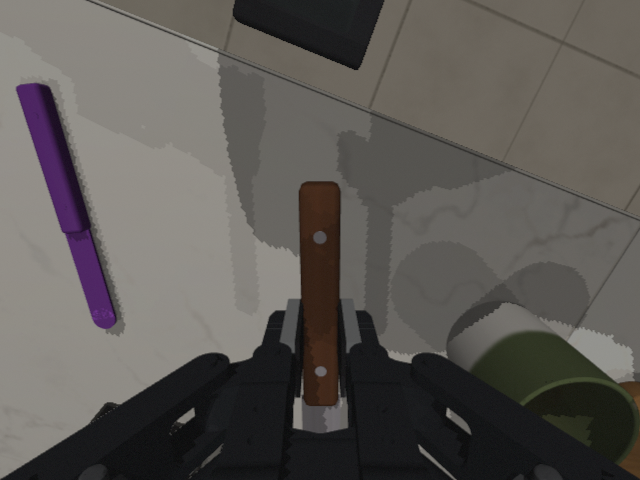

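The knife is held straight in the jaws. Handle end is at (320,183) and handle front at (320,405), both centred. Next I work out where it sits in the tool frame and plan the route.

```bash
python3 - <<'E'
from h import *
s=status.get_state();Q=R.from_quat(s["tcp_rot"]);p=s["ee_pos"];c=cal("wrist");K,V=c
Rm=V[:3,:3];o=-Rm.T@V[:3,3]
for uv in [(320,182),(320,405)]:
  for z in (-.0084,-.0064,-.004):
    d=Rm.T@(np.linalg.solve(K,[*uv,1])*[1,-1,-1]);o2=Q.inv().apply(o-p);d2=Q.inv().apply(d)
    print(uv,z,(o2+d2*(z-o2[2])/d2[2]).round(4))
g=np.load("g.npy")
L=.036-.0795
print("lip",gw(gp(L,0,.010),g).round(4),"hinge",gw(gp(.036,0,.005),g).round(4),"plunger",gw(gp(0,0,.014),g).round(4))
E
```

```text
(320, 182) -0.0084 [-0.0002 -0.0585 -0.0084]
(320, 182) -0.0064 [-0.0002 -0.0582 -0.0064]
(320, 182) -0.004 [-0.0002 -0.0579 -0.004 ]
(320, 405) -0.0084 [-0.0002  0.0407 -0.0084]
(320, 405) -0.0064 [-0.0002  0.0424 -0.0064]
(320, 405) -0.004 [-0.0002  0.0445 -0.004 ]
lip [[ 0.5361 -0.261   0.1529]] hinge [[ 0.6069 -0.2699  0.1883]] plunger [[ 0.5715 -0.2654  0.1781]]
```

```bash
cat >> h.py <<'E'
g=np.load("g.npy");TIP=np.array([0,.1216,-.001]);L=.036-.0795
def tcp_for(s,h,pitch=np.pi/6,y=0.):
    q=Rk(g[2],pitch);return gw(gp(s,y,h),g)[0]-q.apply(TIP),q
def tip():
    s=status.get_state();q=R.from_quat(s["tcp_rot"]);t=s["ee_pos"]+q.apply(TIP);d=t-[g[0],g[1],0]
    d=R.from_euler("z",-g[2]).apply(d);e=d-pan;ax=q.apply([0,1,0]);ax=R.from_euler("z",-g[2]).apply(ax)
    print("tip s,y,h mm",(1e3*np.array([e@u_,e[1],e@n_])).round(1),"pitch",np.degrees(np.arcsin(ax[2])).round(1),"yawerr",np.degrees(np.arctan2(ax[1],ax[0])).round(1))
E
python3 - <<'E'
from h import *
a,q=tcp_for(L-.04,.015);print(a)
plan([(a,q,18)],0)
E
```

```text
[ 0.39522125 -0.24329531  0.07557397]
0 -0.0206 -0.0102 0.0026 -0.0287 -0.0068 0.026; 0 -0.0208 -0.0098 0.0024 -0.0287 -0.0068 0.026; 0 -0.0211 -0.0093 0.0023 -0.0287 -0.0068 0.026; 0 -0.0213 -0.0088 0.0022 -0.0287 -0.0068 0.026; 0 -0.0215 -0.0083 0.0021 -0.0287 -0.0068 0.026; 0 -0.0217 -0.0078 0.002 -0.0287 -0.0068 0.026; 0 -0.0219 -0.0073 0.0019 -0.0287 -0.0068 0.026; 0 -0.022 -0.0068 0.0019 -0.0287 -0.0068 0.026; 0 -0.0222 -0.0063 0.0018 -0.0287 -0.0068 0.026; 0 -0.0223 -0.0058 0.0018 -0.0287 -0.0068 0.026; 0 -0.0225 -0.0052 0.0018 -0.0287 -0.0068 0.026; 0 -0.0226 -0.0047 0.0018 -0.0287 -0.0068 0.026 

0 -0.0227 -0.0042 0.0018 -0.0287 -0.0068 0.026; 0 -0.0228 -0.0036 0.0019 -0.0287 -0.0068 0.026; 0 -0.0228 -0.0031 0.002 -0.0287 -0.0068 0.026; 0 -0.0229 -0.0025 0.002 -0.0287 -0.0068 0.026; 0 -0.0229 -0.002 0.0021 -0.0287 -0.0068 0.026; 0 -0.023 -0.0015 0.0022 -0.0287 -0.0068 0.026
```

Emit:
step_arm:
  moves: "0 -0.021 -0.01 0.0025 -0.029 -0.007 0.026; 0 -0.021 -0.01 0.0025 -0.029 -0.007 0.026; 0 -0.021 -0.009 0.0025 -0.029 -0.007 0.026; 0 -0.021 -0.009 0.002 -0.029 -0.007 0.026; 0 -0.021 -0.008 0.002 -0.029 -0.007 0.026; 0 -0.022 -0.008 0.002 -0.029 -0.007 0.026; 0 -0.022 -0.007 0.002 -0.029 -0.007 0.026; 0 -0.022 -0.007 0.002 -0.029 -0.007 0.026; 0 -0.022 -0.006 0.002 -0.029 -0.007 0.026; 0 -0.022 -0.006 0.002 -0.029 -0.007 0.026; 0 -0.022 -0.005 0.002 -0.029 -0.007 0.026; 0 -0.022 -0.005 0.002 -0.029 -0.007 0.026"

```text
time_s: 6.28
ee_pos: [0.4325, -0.1164, 0.0724]
tcp_rot: [0.687, 0.71, 0.11, 0.112]
force: [-0.3, 0.2, -0.6]
width: 0.014
```

```bash
python3 - <<'E'
from h import *
show();tip();a,q=tcp_for(L-.04,.015)
plan([(a,q,8)],0)
E
```

```text
t 6.2833 p [ 0.4325 -0.1164  0.0724] F [-0.3   0.17 -0.57] w 0.014 q [-0.7  -0.84 -0.97  1.2   0.2  -0.71]
tip s,y,h mm [-70.4 148.9 -22.8] pitch 18.0 yawerr 9.2
0 -0.0157 -0.0048 -0.0018 -0.026 -0.007 0.0184; 0 -0.0158 -0.0045 -0.0019 -0.026 -0.007 0.0184; 0 -0.0159 -0.0042 -0.0019 -0.026 -0.007 0.0184; 0 -0.016 -0.0038 -0.0018 -0.026 -0.007 0.0184; 0 -0.0161 -0.0035 -0.0018 -0.026 -0.007 0.0184; 0 -0.0161 -0.0031 -0.0018 -0.026 -0.007 0.0184; 0 -0.0162 -0.0028 -0.0018 -0.026 -0.007 0.0184; 0 -0.0163 -0.0024 -0.0017 -0.026 -0.007 0.0184
```

Joint 2 is at its limit of -0.84 here. Before going on I'll fit a quick kinematic model to the poses logged so far, to see which holds are reachable.

```bash
cat > kin.py <<'E'
from h import *
def fk(q,P):
    d,a0,z0,l1,l2,al,e,lw=P
    Ry=lambda a:R.from_euler("y",a)
    B=R.from_euler("z",q[0])
    p=np.array([a0,d,z0])+Ry(q[1]).apply([0,0,l1])
    p=p+Ry(q[1]-q[2]+al).apply([l2,0,0])
    W=Ry(q[1]-q[2]+q[3])          # tool dir along x of W at q5=0
    p=p+W.apply([e,0,0]);
    S=W*R.from_euler("z",SG*q[4]);p=p+S.apply([lw,0,0])
    T=S*R.from_matrix(np.array([[0,0,1],[0,-1,0],[1,0,0]],float))*R.from_euler("z",q[5])*R.from_euler("z",-np.pi/2+OFF)
    return B.apply(p),B*T
SG=1;OFF=0
D=[([-1.3747,.1046,.0965,1.5639,0,1.3531],[.2412,-.54905,.2306]),([-.89,-.54,-.54,1.58,0,.35],[.3373,-.2086,.1871]),([.15,-.29,-.51,1.35,.01,-.29],[.4237,.1991,.1004]),
([.08,-.26,-.57,1.26,0,-.25],[.4409,.1628,.057]),([.09,-.21,-.62,1.16,0,-.27],[.4397,.1671,.0056]),([.09,-.28,-.47,1.39,0,-.27],[.4409,.1682,.1224]),([-.7,-.84,-.97,1.2,.2,-.71],[.4325,-.1164,.0724])]
E
python3 - <<'E'
import kin;from kin import *
s=status.get_state();D[-1]=(s["q"],s["ee_pos"]);Qn=R.from_quat(s["tcp_rot"])
best=None
for sg in (1,-1):
    kin.SG=sg
    r=least_squares(lambda P:np.concatenate([(fk(q,P)[0]-p) for q,p in D]+[.01*(P-[.13,0,.3,.4,.4,0,.05,.2])]),[.13,0,.3,.4,.4,0,.05,.2])
    T=fk(D[-1][0],r.x)[1];print(sg,r.x.round(3),(1e3*r.fun[:-8]).round(1),"rot err about tool", (T.inv()*Qn).as_rotvec().round(3))
    if best is None or r.cost<best[0]: best=(r.cost,sg,r.x)
np.savez("kin.npz",SG=best[1],P=best[2])
E
```

```text
1 [ 0.129  0.003  0.295  0.336  0.55  -0.079  0.13   0.308] [-0.7 -0.4 -0.4 -1.8 -1.   1.6  2.9 -1.3  1.4 -0.7  1.7 -1.  -0.1  1.9
  1.5 -2.   0.7 -3.3 -0.1  0.1  0.2] rot err about tool [-0. -0. -0.]
-1 [ 0.129 -0.002  0.277  0.327  0.552 -0.081  0.711 -0.299] [-1.2  3.   1.1 -0.2 -2.6  4.3  3.1 -1.1  2.7 -0.7  1.9 -0.  -0.5  2.1
  2.1 -1.7  1.  -1.9 -0.3 -1.5 -8.5] rot err about tool [-0.265  0.307  0.   ]
```

```bash
cat >> kin.py <<'E'
import os
LO=np.array([-2.99,-.84,-1.1,-1.84,-1.51,-3.14])+.02;HI=np.array([2.99,1.86,1.16,2.11,1.56,3.14])-.02
if os.path.exists("kin.npz"): _k=np.load("kin.npz");SG=int(_k["SG"]);PP=_k["P"]
def ik(p,Q):
    b=None
    for q0 in ([-.6,-.4,-.6,1.3,.2,-.4],[-.6,.3,0,.6,.2,-.4]):
        def f(q):
            a,T=fk(q,PP);return np.r_[(a-p)*5,(T.inv()*Q).as_rotvec()]
        r=least_squares(f,np.clip(q0,LO,HI),bounds=(LO,HI))
        if b is None or r.cost<b.cost:b=r
    a,T=fk(b.x,PP);return b.x,np.linalg.norm(a-p),np.linalg.norm((T.inv()*Q).as_rotvec())
E
python3 - <<'E'
from kin import *
def rep(n,p,Q): q,e,r=ik(p,Q);print(n,q.round(2),"err mm %.1f deg %.1f"%(e*1e3,np.degrees(r)))
for pit in (30,25,20):
  for s in (L-.04,L-.01,L+.02):
    a,Q=tcp_for(s,.006,np.radians(pit));rep((pit,round(s*1e3)),a,Q)
rep("plunger",gw(gp(0,0,.004),g)[0],Rk(g[2],np.pi/6))
# lever path, knife rotated by k*theta
h0=gp(.036,0,.005)
for th in (.3,.6,.9,1.2,1.5):
  for k in (0,.3,-.2):
    v=np.array([L+.02-.036, .002]);c,s_=np.cos(th),np.sin(th)
    ds,dh=c*v[0]+s_*v[1], -s_*v[0]+c*v[1]
    a,Q=tcp_for(.036+ds,.005+dh,np.pi/6+k*th);rep((th,k),a,Q)
E
```

```text
(30, -84) [-1.13 -0.82 -1.01  1.15  0.43 -0.97] err mm 6.1 deg 3.6
(30, -54) [-1.06 -0.82 -0.99  1.11  0.41 -0.88] err mm 2.8 deg 1.6
(30, -24) [-1.01 -0.8  -0.96  1.06  0.4  -0.81] err mm 0.0 deg 0.0
(25, -84) [-1.08 -0.82 -0.97  1.18  0.35 -0.92] err mm 2.6 deg 1.5
(25, -54) [-1.02 -0.79 -0.93  1.15  0.34 -0.85] err mm 0.0 deg 0.0
(25, -24) [-0.97 -0.7  -0.86  1.12  0.32 -0.79] err mm 0.0 deg 0.0
(20, -84) [-1.03 -0.78 -0.92  1.22  0.27 -0.88] err mm 0.0 deg 0.0
(20, -54) [-0.98 -0.69 -0.84  1.19  0.26 -0.82] err mm 0.0 deg 0.0
(20, -24) [-0.93 -0.61 -0.76  1.17  0.25 -0.77] err mm 0.0 deg 0.0
plunger [-0.79 -0.4  -0.57  0.98  0.31 -0.6 ] err mm 0.0 deg 0.0
(0.3, 0) [-1.02 -0.82 -0.93  1.11  0.4  -0.83] err mm 0.3 deg 0.2
(0.3, 0.3) [-1.06 -0.82 -0.97  1.07  0.48 -0.86] err mm 4.2 deg 2.4
(0.3, -0.2) [-0.99 -0.76 -0.87  1.15  0.35 -0.81] err mm 0.0 deg 0.0
(0.6, 0) [-1.02 -0.82 -0.9   1.15  0.4  -0.83] err mm 0.5 deg 0.3
(0.6, 0.3) [-1.1  -0.82 -0.98  1.06  0.57 -0.9 ] err mm 7.7 deg 4.6
(0.6, -0.2) [-0.97 -0.7  -0.77  1.22  0.3  -0.8 ] err mm 0.0 deg 0.0
(0.9, 0) [-1.01 -0.81 -0.87  1.17  0.4  -0.82] err mm 0.0 deg 0.0
(0.9, 0.3) [-1.13 -0.82 -1.    1.03  0.66 -0.92] err mm 10.0 deg 6.1
(0.9, -0.2) [-0.93 -0.61 -0.66  1.28  0.25 -0.77] err mm 0.0 deg 0.0
(1.2, 0) [-0.99 -0.78 -0.82  1.17  0.39 -0.8 ] err mm 0.0 deg 0.0
(1.2, 0.3) [-1.14 -0.82 -1.02  0.96  0.75 -0.91] err mm 11.4 deg 7.0
(1.2, -0.2) [-0.89 -0.51 -0.54  1.33  0.19 -0.74] err mm 0.0 deg 0.0
(1.5, 0) [-0.96 -0.73 -0.78  1.16  0.38 -0.77] err mm 0.0 deg 0.0
(1.5, 0.3) [-1.14 -0.82 -1.06  0.84  0.82 -0.86] err mm 12.4 deg 7.3
(1.5, -0.2) [-0.84 -0.4  -0.42  1.39  0.15 -0.7 ] err mm 0.0 deg 0.0
```

```bash
python3 - <<'E'
from kin import *
p1=np.radians(20)
a,q=tcp_for(-.075,.02,p1,.10);b,q=tcp_for(-.07,.012,p1)
print(ik(a,q),ik(b,q))
plan([(a,Rk(g[2]+.06,p1),4),(b,q,6)],0)
E
```

```text
(array([-0.7955822 , -0.82      , -0.89461792,  1.2974603 ,  0.20017131,
       -0.6568428 ]), np.float64(0.007489484849526516), np.float64(0.07862415598671979)) (array([-1.01501069, -0.75162867, -0.87705022,  1.22018815,  0.26901911,
       -0.85945386]), np.float64(6.008719268938853e-10), np.float64(5.619646669492105e-09))
0 -0.0066 -0.0047 -0.0096 -0.0085 -0.0058 0.0236; 0 -0.0068 -0.0045 -0.0096 -0.0085 -0.0058 0.0236; 0 -0.0069 -0.0043 -0.0096 -0.0085 -0.0058 0.0236; 0 -0.0071 -0.004 -0.0096 -0.0085 -0.0058 0.0236; 0 -0.0167 0.0001 0.0008 0 -0.0034 0.0094; 0 -0.0167 0.0003 0.0009 0 -0.0034 0.0094; 0 -0.0167 0.0004 0.0009 0 -0.0034 0.0094; 0 -0.0167 0.0006 0.001 0 -0.0034 0.0094; 0 -0.0167 0.0007 0.0011 0 -0.0034 0.0094; 0 -0.0167 0.0009 0.0011 0 -0.0034 0.0094
```

Emit:
step_arm:
  moves: "0 -0.007 -0.001 -0.012 0 -0.005 0.02; 0 -0.007 -0.001 -0.012 0 -0.005 0.02; 0 -0.007 -0.001 -0.012 0 -0.005 0.02; 0 -0.007 -0.001 -0.012 0 -0.005 0.02; 0 0 0 0 0 0 0"

```text
time_s: 6.7
ee_pos: [0.4151, -0.1504, 0.1147]
tcp_rot: [0.721, 0.677, 0.105, 0.108]
force: [0.9, -1.1, -0.3]
width: 0.0136
```

```bash
python3 - <<'E'
from kin import *
show();tip()
b,q=tcp_for(-.07,.014,np.radians(21))
plan([(b,q,8)],0)
E
```

```text
t 6.7 p [ 0.4151 -0.1504  0.1147] F [ 0.89 -1.11 -0.28] w 0.0136 q [-0.8  -0.84 -0.89  1.3   0.2  -0.71]
tip s,y,h mm [-59.8 101.7  18.2] pitch 17.4 yawerr 3.5
0 -0.0118 -0.0018 0.0015 -0.008 -0.0032 0.0072; 0 -0.0118 -0.0017 0.0015 -0.008 -0.0032 0.0072; 0 -0.0118 -0.0017 0.0015 -0.008 -0.0032 0.0072; 0 -0.0118 -0.0016 0.0015 -0.008 -0.0032 0.0072; 0 -0.0118 -0.0015 0.0016 -0.008 -0.0032 0.0072; 0 -0.0118 -0.0014 0.0016 -0.008 -0.0032 0.0072; 0 -0.0118 -0.0014 0.0016 -0.008 -0.0032 0.0072; 0 -0.0118 -0.0013 0.0017 -0.008 -0.0032 0.0072
```

Emit:
step_arm:
  moves: "0 -0.012 -0.002 0.0015 -0.008 -0.003 0.007; 0 -0.012 -0.002 0.0015 -0.008 -0.003 0.007; 0 -0.012 -0.002 0.0015 -0.008 -0.003 0.007; 0 -0.012 -0.002 0.0015 -0.008 -0.003 0.007; 0 -0.012 -0.0015 0.0015 -0.008 -0.003 0.007; 0 -0.012 -0.0015 0.0015 -0.008 -0.003 0.007; 0 -0.012 -0.001 0.0015 -0.008 -0.003 0.007; 0 -0.01 -0.001 0.0015 -0.008 -0.003 0.007; 0 0 0 0 0 0 0; 0 0 0 0 0 0 0"

```text
time_s: 7.53
ee_pos: [0.4003, -0.2434, 0.1005]
tcp_rot: [0.734, 0.653, 0.123, 0.138]
force: [-1.4, -0.2, -1.2]
width: 0.0141
```

```bash
python3 - <<'E'
from kin import *
show();tip()
out=[]
for n in ("scene","top"):
    im=eyes.read_camera(n);cv2.imwrite(f"pics/{n}_a.png",im)
    u,v=proj(gw(gp(L-.02,0,.01),g),n)[0].astype(int);out.append(cv2.resize(im[v-50:v+50,u-50:u+50],None,fx=4,fy=4,interpolation=cv2.INTER_CUBIC));print(n,u-50,v-50)
cv2.imwrite("pics/pre.png",np.hstack(out))
b,q=tcp_for(L-.012,.006,np.radians(24))
plan([(b,q,3)],0)
E
```

```text
t 7.5333 p [ 0.4003 -0.2434  0.1005] F [-1.39 -0.19 -1.23] w 0.0141 q [-1.03 -0.78 -0.89  1.22  0.29 -0.88]
tip s,y,h mm [-67.9   1.4  15.6] pitch 21.3 yawerr 0.5
scene 336 230
top 375 225
0 -0.0003 0.0046 0.0045 -0.0159 -0.0011 0.0027; 0 -0.0003 0.0045 0.0046 -0.0159 -0.0011 0.0027; 0 -0.0003 0.0044 0.0046 -0.0159 -0.0011 0.0027
```

View pics/pre.png

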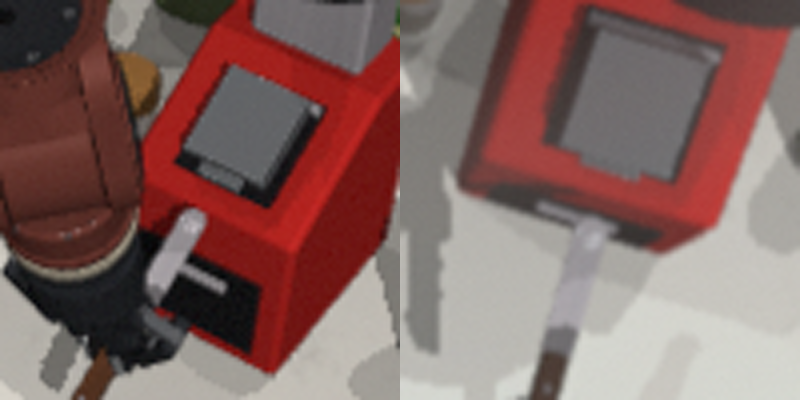

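Scene view: tip at about (384.7,281.7), lip front edge at (390.5,276.5). Top view: tip at (423,279), lip at (427.5,269.5). I'll compare these with the predictions.

```bash
python3 - <<'E'
from kin import *
s=status.get_state();q=R.from_quat(s["tcp_rot"]);t=s["ee_pos"]+q.apply(TIP)
lip=gw(gp(L,0,.0115),g)[0]
def tri(a,b):
    return least_squares(lambda X:np.r_[proj(X,"scene")[0]-a,proj(X,"top")[0]-b],t).x
for nm,X,a,b in (("tip",t,(384.7,281.7),(423,279)),("lip",lip,(390.5,276.5),(427.5,269.5))):
    d=R.from_euler("z",-g[2]).apply(tri(a,b)-X);print(nm,proj(X,"scene").round(1),proj(X,"top").round(1),"tri minus model (s,y,h) mm",(1e3*np.array([d@u_,d[1],d@n_])).round(1))
E
```

```text
tip [[385.2 281.3]] [[424.  278.2]] tri minus model (s,y,h) mm [-2.1  1.2  0.2]
lip [[390.1 274.6]] [[428.  267.9]] tri minus model (s,y,h) mm [-4.5 -1.3 -3.4]
```

Emit:
step_arm:
  moves: "0 0 0.004 0.005 -0.016 -0.001 0.003; 0 0 0.004 0.005 -0.016 -0.001 0.003; 0 0 0.004 0.004 -0.016 -0.001 0.003; 0 0 0 0 0 0 0; 0 0 0 0 0 0 0"

```text
time_s: 8.05
ee_pos: [0.4194, -0.2433, 0.0915]
tcp_rot: [0.733, 0.647, 0.14, 0.158]
force: [-0.2, 0.6, -0.7]
width: 0.0142
```

```bash
python3 - <<'E'
from kin import *
show();tip()
b,q=tcp_for(L+.018,.0042,np.radians(24.))
plan([(b,q,8)],0)
E
```

```text
t 8.05 p [ 0.4194 -0.2433  0.0915] F [-0.18  0.61 -0.67] w 0.0142 q [-1.01 -0.79 -0.93  1.15  0.33 -0.84]
tip s,y,h mm [-55.2   3.2   4.8] pitch 24.3 yawerr 0.1
0 -0.0004 0.0037 -0.0004 0.0007 -0.0002 0.0001; 0 -0.0004 0.0037 -0.0004 0.0007 -0.0002 0.0001; 0 -0.0004 0.0037 -0.0004 0.0007 -0.0002 0.0001; 0 -0.0004 0.0037 -0.0004 0.0007 -0.0002 0.0001; 0 -0.0004 0.0037 -0.0004 0.0007 -0.0002 0.0001; 0 -0.0004 0.0037 -0.0004 0.0007 -0.0002 0.0001; 0 -0.0004 0.0037 -0.0004 0.0007 -0.0002 0.0001; 0 -0.0004 0.0037 -0.0004 0.0007 -0.0002 0.0001
```

Insert, in two parts with a force check in between.

Emit:
step_arm:
  moves: "0 -0.001 0.004 -0.0004 0 0 0; 0 -0.001 0.004 -0.0004 0 0 0; 0 -0.001 0.004 -0.0004 0 0 0; 0 0 0.004 -0.0004 0 0 0; 0 0 0 0 0 0 0"

```text
time_s: 8.47
ee_pos: [0.4345, -0.2486, 0.1009]
tcp_rot: [0.732, 0.647, 0.14, 0.158]
force: [-0.4, 0.5, -0.2]
width: 0.014
```

```bash
python3 - <<'E'
from kin import *
show();tip()
b,q=tcp_for(L+.018,.0042,np.radians(24.))
plan([(b,q,4)],0)
E
```

```text
t 8.4667 p [ 0.4345 -0.2486  0.1009] F [-0.44  0.51 -0.19] w 0.014 q [-0.98 -0.73 -0.88  1.13  0.32 -0.82]
tip s,y,h mm [-37.   -0.2   5.1] pitch 24.4 yawerr 0.1
0 0.0001 0.0029 -0.0002 0.0016 -0.0002 0.0004; 0 0.0001 0.0029 -0.0002 0.0016 -0.0002 0.0004; 0 0.0001 0.0029 -0.0003 0.0016 -0.0002 0.0004; 0 0.0001 0.0029 -0.0003 0.0016 -0.0002 0.0004
```

Emit:
step_arm:
  moves: "0 0 0.003 -0.0002 0.001 0 0; 0 0 0.003 -0.0002 0.001 0 0; 0 0 0.003 -0.0002 0.001 0 0; 0 0 0.003 -0.0002 0.001 0 0; 0 0 0 0 0 0 0"

```text
time_s: 8.88
ee_pos: [0.4464, -0.2503, 0.1075]
tcp_rot: [0.733, 0.648, 0.138, 0.156]
force: [0.3, -0.2, -0.4]
width: 0.0139
```

```bash
python3 - <<'E'
from kin import *
show();tip()
out=[]
for n in ("scene","top"):
    im=eyes.read_camera(n)
    u,v=proj(gw(gp(L,0,.01),g),n)[0].astype(int);out.append(cv2.resize(im[v-35:v+35,u-35:u+35],None,fx=5.7,fy=5.7,interpolation=cv2.INTER_CUBIC))
cv2.imwrite("pics/ins.png",np.hstack(out))
E
```

```text
t 8.8833 p [ 0.4464 -0.2503  0.1075] F [ 0.3  -0.22 -0.43] w 0.0139 q [-0.96 -0.68 -0.84  1.12  0.31 -0.79]
tip s,y,h mm [-23.3  -0.3   4.3] pitch 24.1 yawerr 0.1
```

View pics/ins.png

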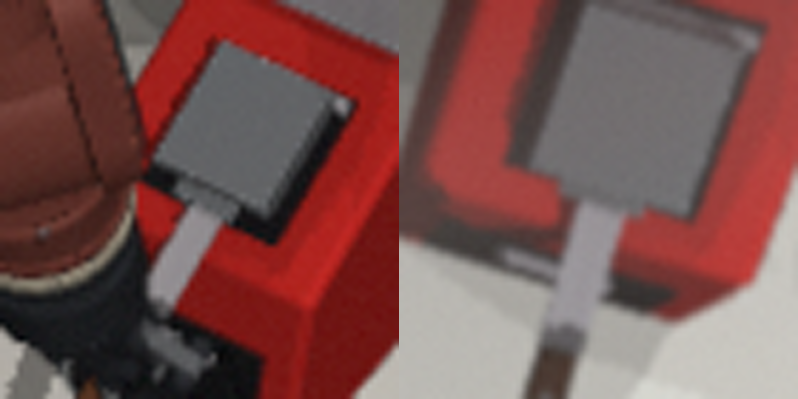

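The scene and top crops both show the blade passing under the lip and centred on it, and the cover is still shut. Now I lever it open along the hinge arc.

```bash
cat >> kin.py <<'E'
def arc(th0,th1,m,p0,p1,v=(-.0593,-.0007),claw=0):
    seg=[]
    for i in range(1,m+1):
        th=th0+(th1-th0)*i/m;c,s=np.cos(th),np.sin(th)
        a,q=tcp_for(.036+c*v[0]+s*v[1],.005-s*v[0]+c*v[1],np.radians(p0+(p1-p0)*i/m));seg.append((a,q,1))
    print("end ik",[np.round(x,3) for x in ik(a,q)]);plan(seg,claw)
E
python3 - <<'E'
from kin import *
arc(0,.6,8,24.1,20);
E
```

```text
end ik [array([-0.941, -0.635, -0.714,  1.247,  0.252, -0.785]), np.float64(0.0), np.float64(0.0)]
0 0.0004 0.0003 -0.0057 0.0087 -0.0012 0.0015; 0 0 -0.0001 -0.0055 0.0089 -0 0; 0 -0 0.0002 -0.0055 0.0089 0 -0; 0 0 0.0005 -0.0055 0.0089 -0 0; 0 0 0.0008 -0.0055 0.0089 -0 0; 0 -0 0.0011 -0.0054 0.0089 0 -0; 0 -0 0.0014 -0.0053 0.0089 0 0; 0 -0 0.0017 -0.0052 0.0089 -0 -0
```

Emit:
step_arm:
  moves: "0 0 0 -0.0055 0.009 0 0; 0 0 0 -0.0055 0.009 0 0; 0 0 0 -0.0055 0.009 0 0; 0 0 0.0005 -0.0055 0.009 0 0; 0 0 0.001 -0.0055 0.009 0 0; 0 0 0.001 -0.0055 0.009 0 0; 0 0 0.0015 -0.0055 0.009 0 0; 0 0 0.0015 -0.005 0.009 0 0; 0 0 0 0 0 0 0"

```text
time_s: 9.73
ee_pos: [0.4332, -0.2485, 0.1544]
tcp_rot: [0.739, 0.653, 0.112, 0.127]
force: [1.0, 0.3, -1.6]
width: 0.0141
```

```bash
python3 - <<'E'
from kin import *
show();tip()
im=eyes.read_camera("scene");cv2.imwrite("pics/lev.png",cv2.resize(im[210:330,330:470],None,fx=4,fy=4,interpolation=cv2.INTER_CUBIC))
arc(.6,1.75,18,20,14)
E
```

```text
t 9.7333 p [ 0.4332 -0.2485  0.1544] F [ 0.99  0.34 -1.55] w 0.0141 q [-0.94 -0.63 -0.7   1.26  0.25 -0.79]
tip s,y,h mm [-12.7  -0.2  42. ] pitch 19.5 yawerr 0.1
end ik [array([-0.832, -0.395, -0.411,  1.368,  0.158, -0.693]), np.float64(0.0), np.float64(0.0)]
0 0.0003 0.002 0.0004 -0.0026 -0.0011 0.0013; 0 0 0.0018 -0.004 0.0058 0 0; 0 -0 0.002 -0.0039 0.0058 0 -0; 0 -0 0.0022 -0.0038 0.0058 0 0; 0 -0 0.0024 -0.0037 0.0058 0 -0; 0 0 0.0025 -0.0035 0.0058 -0 0; 0 0 0.0027 -0.0034 0.0058 -0 -0; 0 -0 0.0028 -0.0032 0.0058 0 -0; 0 0 0.003 -0.003 0.0058 -0 0; 0 -0 0.0031 -0.0029 0.0058 0 0; 0 0 0.0032 -0.0027 0.0058 0 0; 0 -0 0.0033 -0.0025 0.0058 0 0 

0 0 0.0034 -0.0023 0.0058 0 -0; 0 -0 0.0035 -0.0021 0.0058 0 0; 0 -0 0.0036 -0.0019 0.0058 -0 -0; 0 -0 0.0037 -0.0017 0.0058 0 -0; 0 0 0.0037 -0.0014 0.0058 0 0; 0 -0 0.0037 -0.0012 0.0058 -0 0
```

View pics/lev.png

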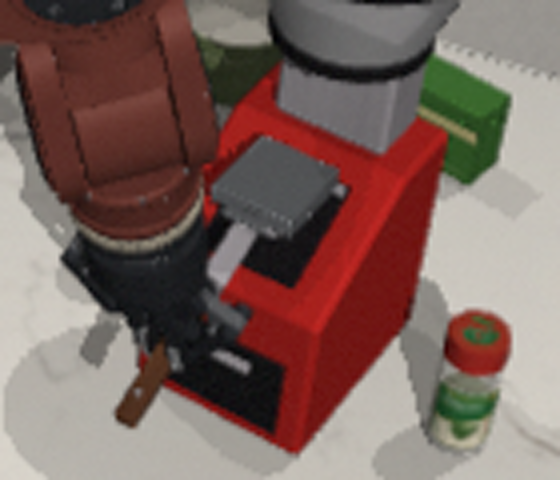

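The cover is up on the blade, at roughly 0.55 rad. I continue the arc.

Emit:
step_arm:
  moves: "0 0 0.002 -0.003 0.003 0 0; 0 0 0.002 -0.004 0.006 0 0; 0 0 0.002 -0.004 0.006 0 0; 0 0 0.002 -0.004 0.006 0 0; 0 0 0.0025 -0.0035 0.006 0 0; 0 0 0.0025 -0.0035 0.006 0 0; 0 0 0.003 -0.0035 0.006 0 0; 0 0 0.003 -0.003 0.006 0 0; 0 0 0.003 -0.003 0.006 0 0; 0 0 0.003 -0.003 0.006 0 0; 0 0 0.003 -0.003 0.006 0 0; 0 0 0.0035 -0.0025 0.006 0 0"

```text
time_s: 10.78
ee_pos: [0.452, -0.2505, 0.2045]
tcp_rot: [0.743, 0.656, 0.087, 0.098]
force: [-0.3, 0.3, -1.0]
width: 0.0141
```

```bash
python3 - <<'E'
from kin import *
show();tip()
arc(1.33,1.8,8,16,14)
E
```

```text
t 10.7833 p [ 0.452  -0.2505  0.2045] F [-0.26  0.33 -1.05] w 0.0141 q [-0.87 -0.47 -0.49  1.36  0.18 -0.73]
tip s,y,h mm [26.7 -0.1 66.6] pitch 15.1 yawerr 0.0
end ik [array([-0.828, -0.387, -0.403,  1.367,  0.157, -0.688]), np.float64(0.0), np.float64(0.0)]
0 0.0001 -0.0011 0.0053 -0.012 -0.0019 0.0003; 0 0 0.0032 -0.0019 0.0044 -0 -0; 0 -0 0.0033 -0.0018 0.0044 0 -0; 0 -0 0.0033 -0.0016 0.0044 0 0; 0 0 0.0034 -0.0014 0.0044 -0 -0; 0 -0 0.0034 -0.0012 0.0044 0 0; 0 -0 0.0034 -0.001 0.0044 0 0; 0 -0 0.0035 -0.0008 0.0044 0 0
```

Emit:
step_arm:
  moves: "0 0 0.0033 -0.001 0 0 0; 0 0 0.0033 -0.001 0.003 0 0; 0 0 0.0033 -0.001 0.003 0 0; 0 0 0.0035 -0.0008 0.003 0 0; 0 0 0.0035 -0.0008 0.003 0 0; 0 0 0.0035 -0.0005 0.003 0 0; 0 0 0.0035 -0.0005 0.003 0 0; 0 0 0 0 0 0 0; 0 0 0 0 0 0 0"

```text
time_s: 11.53
ee_pos: [0.4769, -0.2536, 0.2177]
tcp_rot: [0.744, 0.657, 0.081, 0.09]
force: [-0.1, -0.5, -1.2]
width: 0.0138
```

```bash
python3 - <<'E'
from kin import *
show();tip()
out=[]
for n in ("scene","top"):
    im=eyes.read_camera(n)
    u,v=proj(gw(gp(0,0,.03),g),n)[0].astype(int);out.append(cv2.resize(im[v-50:v+50,u-50:u+50],None,fx=4,fy=4,interpolation=cv2.INTER_CUBIC))
cv2.imwrite("pics/open.png",np.hstack(out))
E
```

```text
t 11.5333 p [ 0.4769 -0.2536  0.2177] F [-0.09 -0.46 -1.15] w 0.0138 q [-0.82 -0.37 -0.38  1.37  0.16 -0.68]
tip s,y,h mm [54.4  0.1 63.2] pitch 13.9 yawerr 0.1
```

View pics/open.png

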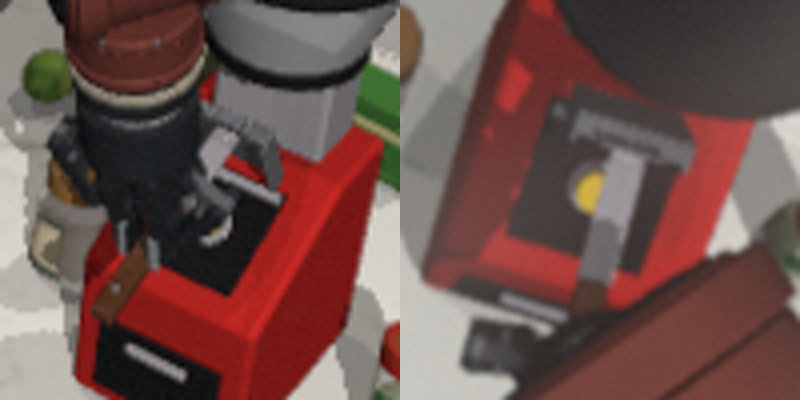

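The cover stands well open, its shell upright past the hinge, and the yellow plunger shows in the top view at (590,190) of the crop. I withdraw the knife and carry it to free worktop near (0.425,-0.13).

```bash
python3 - <<'E'
from kin import *
s=status.get_state();q=R.from_quat(s["tcp_rot"]);A=s["ee_pos"]+q.apply([0,-.045,0])
B=[.425,-.13,.2];print(A,ik(np.array(B),Rk(0,0)),ik(np.array([.425,-.13,.006]),Rk(0,0))[0:2])
plan([(A,q,3),(B,Rk(0,0),8)],0)
E
```

```text
[ 0.43340086 -0.24822268  0.20682015] (array([-5.90818620e-01, -3.85359727e-01, -4.06899430e-01,  1.54925662e+00,
       -5.88226166e-18, -5.90818620e-01]), np.float64(1.594436429147036e-16), np.float64(3.140735807973632e-16)) (array([-5.90818620e-01, -3.00717501e-01, -6.98064788e-01,  1.17344904e+00,
       -3.05143608e-12, -5.90818620e-01]), np.float64(1.9198296059081004e-12))
0 0 -0.015 0 0 0 0; 0 0 -0.015 0 0 0 0; 0 0 -0.015 0 0 0 0; 0 0.0145 -0.003 0.0002 0.0303 0.0017 -0.0154; 0 0.0146 -0.0028 0.0003 0.0303 0.0017 -0.0154; 0 0.0146 -0.0025 0.0004 0.0303 0.0017 -0.0154; 0 0.0147 -0.0023 0.0005 0.0303 0.0017 -0.0154; 0 0.0147 -0.002 0.0006 0.0303 0.0017 -0.0154; 0 0.0147 -0.0018 0.0006 0.0303 0.0017 -0.0154; 0 0.0147 -0.0016 0.0007 0.0303 0.0017 -0.0154; 0 0.0148 -0.0013 0.0008 0.0303 0.0017 -0.0154
```

Emit:
step_arm:
  moves: "0 0 -0.012 0 0 0 0; 0 0 -0.015 0 0 0 0; 0 0 -0.018 0 0 0 0; 0 0.0145 -0.003 0 0.03 0.0017 -0.0155; 0 0.0145 -0.003 0 0.03 0.0017 -0.0155; 0 0.0145 -0.0025 0 0.03 0.0017 -0.0155; 0 0.0145 -0.0025 0 0.03 0.0017 -0.0155; 0 0.0145 -0.002 0.001 0.03 0.0017 -0.0155; 0 0.015 -0.002 0.001 0.03 0.0017 -0.0155; 0 0.015 -0.0015 0.001 0.03 0.0017 -0.0155; 0 0.015 -0.0015 0.001 0.03 0.0017 -0.0155; 0 0 0 0 0 0 0"

```text
time_s: 12.63
ee_pos: [0.4198, -0.1256, 0.1991]
tcp_rot: [0.706, 0.708, -0.002, -0.001]
force: [0.3, -0.1, -0.0]
width: 0.0139
```

```bash
python3 - <<'E'
from kin import *
show();tip()
plan([([.425,-.13,.03],Rk(0,0),8)],0)
E
```

```text
t 12.6333 p [ 0.4198 -0.1256  0.1991] F [ 0.29 -0.06 -0.03] w 0.0139 q [-0.59 -0.4  -0.42  1.55 -0.   -0.59]
tip s,y,h mm [-30.3 135.3  56.2] pitch -0.3 yawerr 7.3
0 -0.0005 0.0008 0.0211 -0.0006 0.0002 0.0003; 0 -0.0005 0.0007 0.0211 -0.0006 0.0002 0.0003; 0 -0.0005 0.0007 0.0211 -0.0006 0.0002 0.0003; 0 -0.0005 0.0007 0.0211 -0.0006 0.0002 0.0003; 0 -0.0005 0.0007 0.0211 -0.0006 0.0002 0.0003; 0 -0.0005 0.0007 0.0211 -0.0006 0.0002 0.0003; 0 -0.0005 0.0007 0.0211 -0.0006 0.0002 0.0003; 0 -0.0005 0.0007 0.0211 -0.0006 0.0002 0.0003
```

Emit:
step_arm:
  moves: "0 0 0 0.021 0 0 0; 0 0 0 0.021 0 0 0; 0 0 0 0.021 0 0 0; 0 0 0 0.021 0 0 0; 0 0 0 0.021 0 0 0; 0 0 0 0.021 0 0 0; 0 0 0 0.021 0 0 0; 0 0 0 0.016 0 0 0; 0 0 0 0.01 0 0 0; 0 0 0 0 0 0 0; 0 0 0 0 0 0 0"

```text
time_s: 13.55
ee_pos: [0.4216, -0.1308, 0.0206]
tcp_rot: [0.707, 0.707, 0.001, 0.005]
force: [-0.4, -0.6, 0.0]
width: 0.0139
```

```bash
python3 - <<'E'
from kin import *
s=show();print(Rk(0,0).as_quat(),s["tcp_rot"])
plan([(s["ee_pos"]*[1,1,0]+[0,0,.0065],Rk(0,0),2)],0)
E
```

```text
t 13.55 p [ 0.4216 -0.1308  0.0206] F [-0.42 -0.57  0.03] w 0.0139 q [-0.6  -0.35 -0.7   1.2   0.   -0.6 ]
[0.70710678 0.70710678 0.         0.        ] [0.70738019 0.70681386 0.00118874 0.00510168]
0 0 -0.0001 0.0071 0.0044 0.0028 -0.0004; 0 0 -0 0.0071 0.0044 0.0028 -0.0004
```

Emit:
step_arm:
  moves: "0 0 0 0.007 0.004 0.003 0; 0 0 0 0.007 0.004 0.003 0; 0 0 0 0 0 0 0; 0 0 0 0 0 0 0"

```text
time_s: 13.88
ee_pos: [0.4237, -0.1326, 0.0086]
tcp_rot: [0.708, 0.707, 0.001, 0.002]
force: [-0.5, -0.5, 0.4]
width: 0.0138
```

```bash
python3 - <<'E'
from kin import *
show()
E
```

```text
t 13.8833 p [ 0.4237 -0.1326  0.0086] F [-0.48 -0.51  0.43] w 0.0138 q [-0.6  -0.31 -0.7   1.18  0.   -0.6 ]
```

Emit:
step_arm:
  moves: "0 0 0 0.002 0 0 0; 0 0 0 0 0 0 0; 25 0 0 0 0 0 0; 50 0 0 0 0 0 0; 50 0 0 0 0 0 0; 50 0 0 0 0 0 0; 50 0 0 0 0 0 0; 50 0 0 -0.015 0 0 0; 50 0 0 -0.025 0 0 0; 50 0 0 -0.025 0 0 0; 50 0 0 -0.025 0 0 0; 50 0 0 -0.025 0 0 0"

```text
time_s: 14.88
ee_pos: [0.4204, -0.1303, 0.1213]
tcp_rot: [0.707, 0.707, 0.0, -0.002]
force: [0.5, -0.2, -0.6]
width: 0.0428
```

```bash
python3 - <<'E'
from kin import *
show()
c=cal("wrist");K,V=c;Rm=V[:3,:3];s=status.get_state();print("cam in tool",R.from_quat(s["tcp_rot"]).inv().apply(-Rm.T@V[:3,3]-s["ee_pos"]).round(3))
for tilt in (30,35,40):
  Q=Rk(g[2],np.radians(tilt));z=Q.apply([0,0,1])
  for hh in (.06,.012,.003):
    T=gw(gp(0,0,hh),g)[0];print(tilt,hh,[np.round(x,3) for x in ik(T,Q)],T.round(4))
T=gw(gp(-.01,0,.07),g)[0]
plan([([.41,-.17,.26],Rk(-.06,.2),4),(T,Rk(g[2],np.radians(33)),8)],0)
E
```

```text
t 14.8833 p [ 0.4204 -0.1303  0.1213] F [ 0.53 -0.18 -0.58] w 0.0428 q [-0.6  -0.39 -0.55  1.41  0.   -0.6 ]
cam in tool [ 0.    -0.075 -0.143]
30 0.06 [array([-0.832, -0.49 , -0.547,  1.1  ,  0.331, -0.637]), np.float64(0.0), np.float64(0.0)] [ 0.5486 -0.2626  0.218 ]
30 0.012 [array([-0.798, -0.414, -0.568,  0.993,  0.317, -0.605]), np.float64(0.0), np.float64(0.0)] [ 0.5724 -0.2656  0.1764]
30 0.003 [array([-0.792, -0.398, -0.57 ,  0.973,  0.315, -0.599]), np.float64(0.0), np.float64(0.0)] [ 0.5769 -0.2661  0.1686]
35 0.06 [array([-0.866, -0.59 , -0.648,  1.036,  0.398, -0.643]), np.float64(0.0), np.float64(0.0)] [ 0.5486 -0.2626  0.218 ]
35 0.012 [array([-0.83 , -0.51 , -0.671,  0.92 ,  0.381, -0.609]), np.float64(0.0), np.float64(0.0)] [ 0.5724 -0.2656  0.1764]
35 0.003 [array([-0.823, -0.493, -0.673,  0.898,  0.378, -0.602]), np.float64(0.0), np.float64(0.0)] [ 0.5769 -0.2661  0.1686]
40 0.06 [array([-0.901, -0.69 , -0.749,  0.973,  0.467, -0.645]), np.float64(0.0), np.float64(0.0)] [ 0.5486 -0.2626  0.218 ]
40 0.012 [array([-0.862, -0.605, -0.773,  0.847,  0.447, -0.607]), np.float64(0.0), np.float64(0.0)] [ 0.5724 -0.2656  0.1764]
40 0.003 [array([-0.855, -0.587, -0.776,  0.824,  0.443, -0.601]), np.float64(0.0), np.float64(0.0)] [ 0.5769 -0.2661  0.1686]
0 -0.0098 -0.0027 -0.0347 -0.0506 -0.0022 0.0147; 0 -0.0099 -0.0008 -0.0348 -0.0506 -0.0022 0.0147; 0 -0.01 0.0011 -0.0347 -0.0506 -0.0022 0.0147; 0 -0.01 0.003 -0.0346 -0.0506 -0.0022 0.0147; 0 -0.0104 0.015 0.0079 -0.047 -0.0031 0.0076; 0 -0.0103 0.0147 0.0087 -0.047 -0.0031 0.0076; 0 -0.0101 0.0144 0.0094 -0.047 -0.0031 0.0076; 0 -0.01 0.014 0.0101 -0.047 -0.0031 0.0076; 0 -0.0099 0.0136 0.0108 -0.047 -0.0031 0.0076; 0 -0.0097 0.0131 0.0114 -0.047 -0.0031 0.0076; 0 -0.0096 0.0126 0.012 -0.047 -0.0031 0.0076; 0 -0.0095 0.0121 0.0127 -0.047 -0.0031 0.0076
```

The knife is released. Next I move the closed fingers to above the plunger, along the panel's normal.

Emit:
step_arm:
  moves: "0 -0.01 -0.003 -0.035 -0.05 -0.002 0.015; 0 -0.01 -0.001 -0.035 -0.05 -0.002 0.015; 0 -0.01 0.001 -0.035 -0.05 -0.002 0.015; 0 -0.01 0.003 -0.035 -0.05 -0.002 0.015; 0 -0.01 0.015 0.008 -0.047 -0.003 0.0075; 0 -0.01 0.015 0.009 -0.047 -0.003 0.0075; 0 -0.01 0.014 0.009 -0.047 -0.003 0.0075; 0 -0.01 0.014 0.01 -0.047 -0.003 0.0075; 0 -0.01 0.014 0.01 -0.047 -0.003 0.0075; 0 -0.01 0.013 0.011 -0.047 -0.003 0.0075; 0 0 0 0 0 0 0; 0 0 0 0 0 0 0"

```text
time_s: 15.88
ee_pos: [0.5069, -0.2445, 0.2531]
tcp_rot: [0.721, 0.645, 0.165, 0.193]
force: [-0.5, 0.3, 0.7]
width: -0.0002
```

```bash
python3 - <<'E'
from kin import *
s=show()
T=gw(gp(-.003,0,.035),g)[0]
plan([(T,Rk(g[2],np.radians(33)),6)],0)
im=eyes.read_camera("top");u,v=proj(gw(gp(-.05,0.04,.03),g),"top")[0].astype(int)
cv2.imwrite("pics/pl.png",cv2.resize(im[v-65:v+60,u-90:u+80],None,fx=4.5,fy=4.5,interpolation=cv2.INTER_CUBIC)[:590])
E
```

```text
t 15.8833 p [ 0.5069 -0.2445  0.2531] F [-0.48  0.27  0.67] w -0.0002 q [-0.87 -0.63 -0.57  1.23  0.34 -0.69]
0 -0.0021 0.003 0.0129 -0.0105 0.0008 0.0027; 0 -0.0021 0.0028 0.0129 -0.0105 0.0008 0.0027; 0 -0.0021 0.0027 0.0129 -0.0105 0.0008 0.0027; 0 -0.0021 0.0026 0.0129 -0.0105 0.0008 0.0027; 0 -0.0021 0.0024 0.013 -0.0105 0.0008 0.0027; 0 -0.0021 0.0023 0.013 -0.0105 0.0008 0.0027
```

View pics/pl.png

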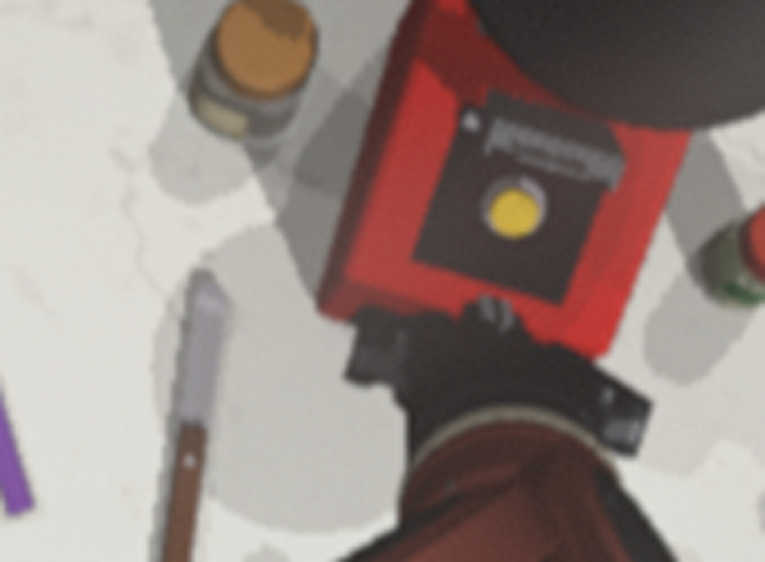

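The knife lies flat on the worktop and the cover is open. The plunger is visible at (514,213) in the crop. I move closer and check the plunger pixel against the model.

Emit:
step_arm:
  moves: "0 -0.002 0.003 0.013 -0.01 0.001 0.003; 0 -0.002 0.003 0.013 -0.01 0.001 0.003; 0 -0.002 0.003 0.013 -0.01 0.001 0.003; 0 -0.002 0.003 0.013 -0.01 0.001 0.003; 0 -0.002 0.002 0.013 -0.01 0.001 0.003; 0 -0.002 0.002 0.013 -0.01 0.001 0.003; 0 0 0 0 0 0 0; 0 0 0 0 0 0 0"

```text
time_s: 16.6
ee_pos: [0.5592, -0.2608, 0.1974]
tcp_rot: [0.719, 0.636, 0.186, 0.211]
force: [-0.1, -0.1, 0.6]
width: 0.0
```

```bash
cat >> kin.py <<'E'
def tc():
    s=show();e=R.from_euler("z",-g[2]).apply(s["ee_pos"]-[g[0],g[1],0])-pan
    print("TCP s,y,h mm",(1e3*np.array([e@u_,e[1],e@n_])).round(1))
E
python3 - <<'E'
from kin import *
u,v=proj(gw(gp(-.05,0.04,.03),g),"top")[0].astype(int)
print("plunger px seen",u-90+514/4.5-.4,v-65+213/4.5-.4,"model",proj(gw(gp(0,0,.014),g),"top"))
tc();Q=Rk(g[2],np.radians(33));plan([(gw(gp(-.002,0,.018),g)[0],Q,3)],0)
E
```

```text
plunger px seen 432.82222222222225 249.93333333333334 model [[433.93728009 250.22492198]]
t 16.6 p [ 0.5592 -0.2608  0.1974] F [-0.12 -0.09  0.63] w 0.0 q [-0.83 -0.52 -0.62  1.01  0.36 -0.62]
TCP s,y,h mm [-1.3  3.1 37.1]
0 -0.001 -0.0005 0.0063 -0.002 -0.0002 0.0009; 0 -0.001 -0.0005 0.0063 -0.002 -0.0002 0.0009; 0 -0.001 -0.0005 0.0063 -0.002 -0.0002 0.0009
```

Emit:
step_arm:
  moves: "0 -0.001 -0.001 0.0065 -0.002 0 0; 0 -0.001 0 0.0065 -0.002 0 0; 0 -0.001 0 0.0065 -0.002 0 0; 0 0 0 0.004 0 0 0; 0 0 0 0.003 0 0 0; 0 0 0 0 0 0 0"

```text
time_s: 17.1
ee_pos: [0.5734, -0.2663, 0.1765]
tcp_rot: [0.718, 0.636, 0.187, 0.215]
force: [-3.0, 0.9, 2.1]
width: -0.0001
```

```bash
python3 - <<'E'
from kin import *
tc()
E
```

```text
t 17.1 p [ 0.5734 -0.2663  0.1765] F [-2.96  0.85  2.14] w -0.0001 q [-0.81 -0.48 -0.63  0.95  0.35 -0.61]
TCP s,y,h mm [ 0.9 -0.6 11.6]
```

Emit:
step_arm:
  moves: "0 0 0 0.003 0 0 0; 0 0 0 0.003 0 0 0; 0 0 0 0.003 0 0 0; 0 0 0 0.002 0 0 0; 0 0 0 0.002 0 0 0"

```text
time_s: 17.52
ee_pos: [0.5778, -0.2672, 0.1699]
tcp_rot: [0.719, 0.635, 0.185, 0.213]
force: [-39.4, 14.6, 29.2]
width: 0.0
```

```bash
python3 - <<'E'
from kin import *
tc()
E
```

```text
t 17.5167 p [ 0.5778 -0.2672  0.1699] F [-39.4   14.59  29.21] w 0.0 q [-0.81 -0.45 -0.63  0.93  0.34 -0.6 ]
TCP s,y,h mm [ 1.5 -1.   3.6]
```

Firmly at the stop (h 3.6 mm), but the force is high and partly along the slope. I ease off downslope and hold lightly.

Emit:
step_arm:
  moves: "0 0 -0.001 0 0 0 0; 0 0 0 0.0005 0 0 0; 0 0 0 0.0005 0 0 0"

```text
time_s: 17.77
ee_pos: [0.577, -0.267, 0.1711]
tcp_rot: [0.719, 0.635, 0.185, 0.213]
force: [-6.1, 2.0, 3.5]
width: -0.0004
```

```bash
python3 - <<'E'
from kin import *
tc()
E
```

```text
t 17.7667 p [ 0.577  -0.267   0.1711] F [-6.09  2.02  3.55] w -0.0004 q [-0.81 -0.46 -0.63  0.93  0.34 -0.6 ]
TCP s,y,h mm [ 1.4 -0.8  5.1]
```

Emit:
step_arm:
  moves: "0 0 0 0.0015 0 0 0; 0 0 0 0.0015 0 0 0; 0 0 0 0.0012 0 0 0; 0 0 0 0.001 0 0 0; 0 0 0 0.001 0 0 0"

```text
time_s: 18.18
ee_pos: [0.5775, -0.2671, 0.1702]
tcp_rot: [0.721, 0.634, 0.183, 0.212]
force: [-17.7, 5.8, 12.1]
width: -0.0001
```

```bash
python3 - <<'E'
from kin import *
tc()
E
```

```text
t 18.1833 p [ 0.5775 -0.2671  0.1702] F [-17.7    5.85  12.1 ] w -0.0001 q [-0.8  -0.45 -0.62  0.93  0.34 -0.59]
TCP s,y,h mm [ 1.5 -0.9  4. ]
```

Steady at about 22 N with h 4.0 mm, which is the stop height. I hold there for 0.9 s and check.

Emit:
step_arm:
  moves: "0 0 0 0.001 0 0 0; 0 0 0 0.001 0 0 0; 0 0 0 0.001 0 0 0; 0 0 0 0.001 0 0 0; 0 0 0 0.001 0 0 0; 0 0 0 0.001 0 0 0; 0 0 0 0.001 0 0 0; 0 0 0 0.001 0 0 0; 0 0 0 0.001 0 0 0; 0 0 0 0.001 0 0 0; 0 0 0 0.001 0 0 0"

```text
time_s: 19.1
ee_pos: [0.5776, -0.2671, 0.1702]
tcp_rot: [0.724, 0.632, 0.178, 0.209]
force: [-18.4, 6.6, 13.6]
width: 0.0
```

```bash
python3 - <<'E'
from kin import *
tc()
E
```

```text
t 19.1 p [ 0.5776 -0.2671  0.1702] F [-18.38   6.64  13.6 ] w 0.0 q [-0.8  -0.44 -0.61  0.94  0.33 -0.59]
TCP s,y,h mm [ 1.5 -0.9  4. ]
```

Held at h 4.0 mm for over 1 s. The force leans downslope, so as a cross-check I back off and press again with more tilt, away from the cover. The stop height should be the same.

Emit:
step_arm:
  moves: "0 0 0 -0.005 0 0 0; 0 0 0 -0.008 0 0 0; 0 0 0 -0.008 0 0 0; 0 0 0 0 0 0 0; 0 0 0 0 0 0 0"

```text
time_s: 19.52
ee_pos: [0.5664, -0.2657, 0.1906]
tcp_rot: [0.724, 0.632, 0.178, 0.21]
force: [-0.2, 0.7, 0.2]
width: -0.0001
```

```bash
python3 - <<'E'
from kin import *
tc();Q=Rk(g[2],np.radians(39));plan([(gw(gp(-.004,0,.018),g)[0],Q,3),(gw(gp(-.003,0,.003),g)[0],Q,5)],0)
E
```

```text
t 19.5167 p [ 0.5664 -0.2657  0.1906] F [-0.21  0.72  0.2 ] w -0.0001 q [-0.81 -0.49 -0.61  0.99  0.33 -0.6 ]
TCP s,y,h mm [ 1.9 -0.9 27.3]
0 0.0003 -0.0021 0.003 -0.0408 0.0044 -0.0018; 0 0.0003 -0.0022 0.0029 -0.0408 0.0044 -0.0018; 0 0.0003 -0.0023 0.0029 -0.0408 0.0044 -0.0018; 0 0 -0.0003 0.003 0 -0 0; 0 0 -0.0003 0.003 0 -0 0; 0 0 -0.0003 0.003 0 -0 0; 0 0 -0.0003 0.003 0 -0 0; 0 0 -0.0003 0.003 0 -0 0
```

Emit:
step_arm:
  moves: "0 0 -0.002 0.003 -0.04 0.004 -0.002; 0 0 -0.002 0.003 -0.04 0.004 -0.002; 0 0 -0.002 0.003 -0.04 0.004 -0.002; 0 0 -0.0005 0.003 0 0 0; 0 0 -0.0005 0.003 0 0 0; 0 0 -0.0005 0.003 0 0 0; 0 0 -0.0005 0.003 0 0 0; 0 0 -0.0005 0.002 0 0 0; 0 0 -0.0005 0.001 0 0 0; 0 0 0 0.001 0 0 0"

```text
time_s: 20.35
ee_pos: [0.5743, -0.2673, 0.1687]
tcp_rot: [0.708, 0.624, 0.218, 0.249]
force: [-32.1, 10.1, 19.6]
width: -0.0002
```

```bash
python3 - <<'E'
from kin import *
tc()
E
```

```text
t 20.35 p [ 0.5743 -0.2673  0.1687] F [-32.12  10.06  19.59] w -0.0002 q [-0.85 -0.58 -0.76  0.85  0.42 -0.6 ]
TCP s,y,h mm [-2.  -1.5  4.3]
```

It reaches the same stop height (4.3 mm) with 6° more tilt, so this is the plunger's own stop. I hold again and then retreat along the tool axis.

Emit:
step_arm:
  moves: "0 0 0 0.001 0 0 0; 0 0 0 0.001 0 0 0; 0 0 0 0.001 0 0 0; 0 0 0 0.001 0 0 0; 0 0 0 0.001 0 0 0; 0 0 0 0.001 0 0 0; 0 0 0 -0.005 0 0 0; 0 0 0 -0.01 0 0 0; 0 0 0 -0.02 0 0 0; 0 0 -0.005 -0.02 0 0 0; 0 0 -0.005 -0.02 0 0 0; 0 0 -0.005 -0.02 0 0 0"

```text
time_s: 21.35
ee_pos: [0.5052, -0.2565, 0.2351]
tcp_rot: [0.713, 0.625, 0.211, 0.238]
force: [-0.4, -0.2, 0.2]
width: 0.0001
```

Emit:
step_arm:
  moves: "0 0 0 -0.01 0.05 0 0; 0 0 0 -0.01 0.05 0 0; 0 0 0 -0.01 0.05 0 0; 0 0 0 0 0.05 0 0; 0 0 0 0 0 0 0; 0 0 0 0 0 0 0"

```text
time_s: 21.85
ee_pos: [0.4872, -0.2563, 0.2664]
tcp_rot: [0.734, 0.644, 0.142, 0.165]
force: [-0.5, -0.3, -0.7]
width: 0.0
```

```bash
python3 - <<'E'
from kin import *
tc();a=eyes.read_camera("scene")[180:340,300:500];b=eyes.read_camera("top")[190:350,300:500]
cv2.imwrite("pics/fin.png",np.hstack([cv2.resize(x,None,fx=2,fy=3.5,interpolation=cv2.INTER_CUBIC) if 0 else cv2.resize(x,(400,320),interpolation=cv2.INTER_CUBIC) for x in (a,b)]))
E
```

```text
t 21.85 p [ 0.4872 -0.2563  0.2664] F [-0.5  -0.32 -0.65] w 0.0 q [-0.89 -0.56 -0.48  1.32  0.29 -0.71]
TCP s,y,h mm [-29.2  -1.4 132.8]
```

View pics/fin.png

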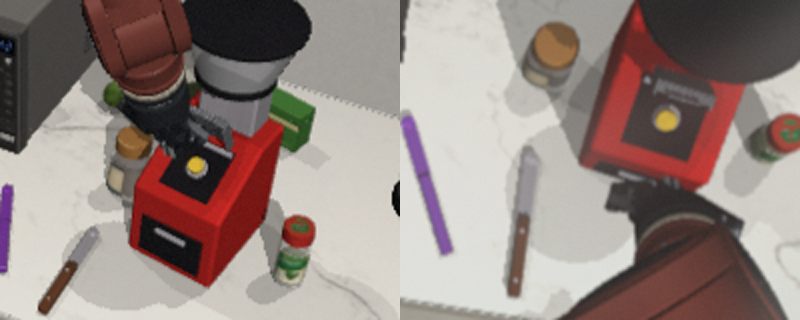

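The last view shows the cover standing open and the plunger up. The knife lies flat at about (520,220) in the right half, the jars are in place, and the gripper is clear of everything. I hand in.

```bash
python3 -c "
from plant import ticket
print(ticket.sign_off())"
```

```text
the job is handed in; nothing more can be done
None
```

I carried out the whole reset and handed the job in at about 22 s of robot time. The hand-in gives no verdict, and I could not read the cover and plunger joints directly.

- **Cover:** I slid the knife blade about 20 mm under the lip and swung the cover up along its hinge arc. My estimate from the tip position and pictures is 1.6–1.7 rad open.
- **Knife:** I laid it flat on free worktop in front of the grinder, to its left.
- **Plunger:** I pressed it with the closed fingers and held for over 1 s. It stopped 4.0 mm off the panel, against the 4 mm given.
- **Second press:** A second press and hold, tilted 6° further away from the cover, stopped at 4.3 mm. I then withdrew.

**Last checks:** The final pictures show the cover open, the plunger up, the knife flat and both jars standing. The gripper was clear, with wrist force at noise level (below 1 N).

**What did not fit or was not checked:**
- The pressing force peaked at about 51 N for a moment. It also leaned downslope more than the panel's normal would explain; I took this as friction, because the stop height came out the same in the second press.
- The mug was outside the final crops, so I did not check it again. The arm did not go near it after picking up the knife.

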